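# Shut down the carving bench's dust intake

## Robot

A 6-joint arm with a two-finger parallel gripper is mounted at the origin on the work surface. World frame = base frame: x ahead of the robot, y to its left, z up, the work surface at z = 0. Lengths are in mm, angles in degrees, forces in N, time in s.
With the tool pointing down it reaches from about 300 to 850 mm from the base axis. Payload 4.2 kg.
Tool frame: the origin (TCP) lies midway between the tips of the shut fingers; the grasp point (between the pads) lies 19 mm behind it; z points along the fingers, y is the line along which they close (so a half turn about z gives the same grasp; the last joint's range is limited). The gripper opens to 91 mm and grips with 3 to 60 N. Pads are 32 mm wide; open, the fingers measure 118 mm over their backs; the gripper's body (76 mm by 178 mm) begins 60 mm behind the grasp point.
Start: joints at [61.937, 18.312, 89.639, -0, 72.044, -1.146], TCP at [260.314, 512.722, 175.776] pointing down, gripper open.
Joint ranges: [-177.97, 177.97], [-48.28, 115.42], [12.27, 149.76], [-77.06, 257.06], [2.81, 150.46], [-146.56, 146.56]. Speed limits (degrees/s): [147.25, 147.25, 180, 180, 180, 180].

## Interface

Orientations are given as [roll, pitch, yaw] about the fixed x, y, z axes, in that order (R = Rz(yaw) Ry(pitch) Rx(roll)).
In Python, from workcell import state, grab_frame, camera_model, workorder gives the robot as it stands.
- The arm moves only by the tool carry_out, never from a script. Its argument "commands" is a list of rows, each a list of 7 numbers: the turn, a rotation vector about the tool's x, y, z in degrees, then the shift along the tool's x, y, z in mm, then the opening, from -1 (shut) to 1 (fully open). In form: [[ax, ay, az, dx, dy, dz, hand], ...]. A call has 1 to 20 rows; each row is the pose to reach, as a shift and turn from the pose commanded when the call began, along the tool's axes at that moment; what a row does not reach only later rows make up. A row lasts 1/10 s, in which the tool goes at most 50 mm and 8.59 degrees, less where a joint would pass 70% of its speed; a pose out of reach is approached as far as the arm can. A call with a gripper value outside its range is refused whole. The fingers move at their own pace and stop on an object; "force" is the grip in N (left out, the last holds). Time passes only in rows, so rows that repeat a pose let the fingers close. It gives the time, the measured TCP pose, the force, the opening and the grip force at its end, in the units of the state.
- state(): the state, without advancing time (a new reading comes with each control period).
- grab_frame(name): name is "scene" or "top"; returns the picture (384x512x3 uint8, red, green, blue); there is no depth.
- camera_model(name): a dict with "fx", "fy", "cx", "cy" (pixels), "origin" and "rotation" of the camera in the world. Camera axes: x right, y up, looking along -z (the intrinsics and any distortion apply to the point x, -y, -z); pixel columns grow to the right and rows downward; lengths in mm; the calibration is good to about 2 mm. A picture is of the moment at which its call begins. camera_model takes no time and is no camera call.
- workorder.job_done(): hands the job in; it is judged then, once.
The state is a dict: "time_s": time; "qpos": joint angles; "qvel": joint speeds; "effort": joint torques, N m; "ee_pos": TCP position; "ee_rot": TCP orientation; "force": force on the tool from outside, world axes, zero at the start; "torque": the same for the moment, N m; "gripper_width": finger opening in mm; "gripper_force": force on a finger pad.
Only numpy, scipy, OpenCV 4.12 (cv2) and the standard library are available. Lean on these libraries where they do the work, as an engineer would, in place of code of your own. Each camera call takes 0.05 s, during which the arm holds its last target. There are 200 camera calls.

## Task

Carving is over: shut this bench's dust intake. First swing the red damper lever from along the pipe, clockwise seen from above, all the way to its closed stop, and lean firmly on it there for a moment so that the blade beds home behind its springy lever, without wrenching it; only then set the loose wooden cover on the open intake mouth so that it sits fully down and level. Leave the tool jar, the mallet and the carving where they are.

Things in the scene. Friction and masses are not known exactly. Their poses are not given: they have to be found in the camera images.
- branch: Dust-intake branch fixed to the bench; place and yaw differ each time. Origin on the bench under its middle. Metal pipe (64 mm thick, top at 76 mm) along its y axis; at y = +85 mm the open round intake mouth, at y = -85 mm the green damper housing (78 x 60 mm, top at 83 mm) under the lever, at y = -160 mm an outlet stub 72 mm wide, top at 84 mm. Only mouth, hub and lever rise above 91 mm.
- mouth (a point): Centre of the mouth of the upright intake tube, in the plane of its rim, 100 mm above the bench. The tube is 104 mm across outside, 94 mm inside. Axes as the branch (z up).
- lever: Damper lever: level steel bar with a red grip. Origin on its vertical turning axis, 113 mm above the bench; its x axis points along it to its free end 122 mm out. Open, it points along the branch's -y; it closes clockwise seen from above, to the branch's -x. It turns the blade shaft through a spring of 6 N m/rad (gives at most 0.35 rad), so when pushed it runs ahead of the blade.
- grip (a point): Point on the lever's centre line in the middle of the red grip, 86 mm from the turning axis. The grip is 72 mm long, 22 mm wide, 16 mm thick (106 to 122 mm above the bench). The blade shaft drags with about 0.4 N m, some 4 N here; on its stop the lever gives about 1.2 mm per newton here. Let go, the lever springs back in line with the shaft, which stays put.
- damper (a joint): Angle of the blade shaft (yellow pointer on the hub, on the far side from the lever), rad: 0 fully open, 1.571 at the closed stop; grows clockwise seen from above. Starts somewhere between 0 and 0.5.
- cover: Loose round dark-wood cover, 0.13 to 0.25 kg, lying on the bench knob up. Origin at the centre of its underside, z up. From below: a plug 86 mm across and 12 mm high, a flange 120 mm across and 6 mm thick (12 to 18 mm up), a round knob 28 mm across (18 to 56 mm up). Seated, the plug is inside the mouth (4 mm play) and the flange lies on the rim: origin 12 mm below the mouth's plane.
- jar: Blue pot of hand tools, 72 mm across, 130 mm high with the tools; origin at the centre of its underside. Leave alone. It and the cover may swap places.
- mallet: Wooden hammer about 180 mm long lying on the bench at the left. Leave alone.
- carving: Pendant carving on a 130 x 70 mm board, 45 mm high, beyond the branch; origin at the centre of its underside. Leave alone.
Things that resemble listed ones, but are neither listed nor needed, are in the scene too. Leave any orange or purple look-alike of the cover alone.

How it is judged (in metres and radians):
On the way, in this order (a step that is already met when the one before it is completed fails the run):
1. the damper blade is on its closed stop while the lever is being pressed with more than 8 N (value of joint damper above 1.52 rad and contact force between anything else and lever above 8 N), for 0.3 s.
2. the cover is seated level on the mouth (horizontal distance between cover and mouth below 0.007 m and z of cover in the frame of mouth between -0.015 and -0.0095 m and angle between cover's own z axis and vertical below 0.05 rad), for 0.2 s.
At the end, for the whole second after the job is handed in: The damper is closed (blade shaft beyond 1.50 of 1.571 rad), the cover lies at rest on the mouth, within 7 mm of its centre, its underside 9.5 to 15 mm below the rim's plane, tilted less than 0.05 rad, and jar, mallet and carving are within 40 mm of where they began (all of step 2 and value of joint damper above 1.5 rad and linear speed of cover below 0.02 m/s and not (distance of jar from where it was at the start of the episode above 0.04 m) and not (distance of mallet from where it was at the start of the episode above 0.04 m) and not (distance of carving from where it was at the start of the episode above 0.04 m)); the robot touches nothing.
It fails at once if the lever is wrenched with more than 40 N (contact force between anything else and lever above 40 N).
It fails at once if the jar, mallet or carving is moved more than 40 mm (distance of any of jar, mallet, carving from where it was at the start of the episode above 0.04 m).
It fails at once if the jar is tipped over (angle between jar's own z axis and vertical above 0.5 rad).
It also fails if it takes over 70 s, if anything falls off the work surface, if the arm or the gripper's body presses on something with over 40 N, if the wrist force passes 120 N, or if a joint passes its speed limit or range.

## Working session

There is one attempt and no reset: what is moved stays moved. The work goes in short steps, Python scripts to look and compute and a tool call to move; the robot and the scene stay as the last step left them, time stands still between calls to the robot, and variables do not carry over. Pictures are saved under pics/ and viewed, at most 10 in all, crops included, and the job is handed in when it is done.

Besides the shell and the picture viewer there is one more tool, called after "Emit:" as name(argument=value, ...) on one line, values as JSON. carry_out: Moves the arm, as the interface text tells. Its arguments: {"type":"object","properties":{"commands":{"type":"array"},"force":{"type":"number"}},"required":["commands"]}

```bash
mkdir -p pics
python3 - <<'E'
from workcell import state, grab_frame, camera_model
import cv2
for n in("scene","top"):
    cv2.imwrite(f"pics/{n}0.png",grab_frame(n)[:,:,::-1]); print(n,camera_model(n))
s=state();print(s)
E
```

```text
scene {'fx': 443.74169447475225, 'fy': 443.74169447475225, 'cx': 252.3418710607304, 'cy': 189.33721030989258, 'origin': array([1249.08529995,  118.13721982, 1133.7122687 ]), 'rotation': array([35.48293782, -0.42847689, 96.75751822])}
top {'fx': 354.9730105226572, 'fy': 354.9730105226572, 'cx': 255.53424300853575, 'cy': 189.721743842331, 'origin': array([320.71414509,  52.14533253, 961.96124314]), 'rotation': array([ 12.25403057,  -0.1230114 , -98.92821485])}
{'time_s': 0.1, 'qpos': array([ 6.19358463e+01,  1.83487610e+01,  8.96990873e+01, -6.73838207e-04,
        7.20454413e+01, -1.14621989e+00]), 'qvel': array([ 0.09937955, -0.11202466, -0.07553392,  0.10019083, -0.12485279,
       -0.02456757]), 'effort': array([ 5.42939756e-05, -4.13334203e+01, -2.32510078e+01,  7.29187368e-02,
        4.21457109e-02, -3.14794488e-05]), 'ee_pos': array([260.07187046, 512.24088495, 174.99879789]), 'ee_rot': array([-1.79906716e+02, -1.22560681e-03,  1.53082273e+02]), 'force': array([-0.5936801 , -0.22793108,  0.16353401]), 'torque': array([ 0.05105352, -0.02427043, -0.05763603]), 'gripper_force': 0.0, 'gripper_width': 90.92941333948687}
```

View pics/scene0.png

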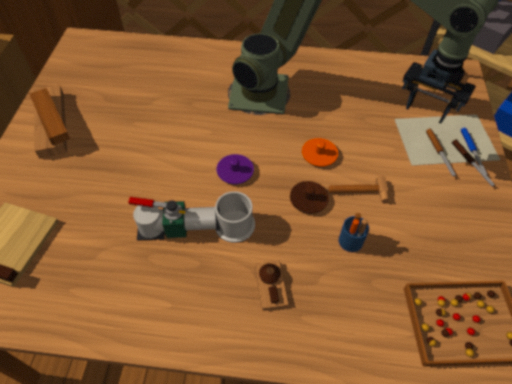

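View pics/top0.png

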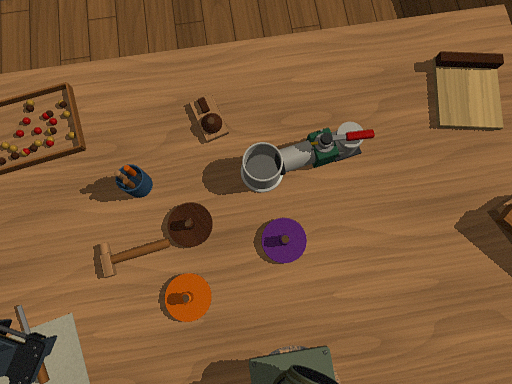

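```bash
cat > h.py <<'E'
import numpy as np, cv2
from scipy.spatial.transform import Rotation as R
from workcell import state, grab_frame, camera_model
def cast(n,uv,z):
    c=camera_model(n);M=R.from_euler('xyz',c['rotation'],degrees=True).as_matrix()
    uv=np.atleast_2d(np.float64(uv))
    d=np.c_[(uv[:,0]-c['cx'])/c['fx'],-(uv[:,1]-c['cy'])/c['fy'],-np.ones(len(uv))]@M.T
    return c['origin']+d*((z-c['origin'][2])/d[:,2])[:,None]
def proj(n,P):
    c=camera_model(n);M=R.from_euler('xyz',c['rotation'],degrees=True).as_matrix()
    q=(np.atleast_2d(P)-c['origin'])@M
    return np.c_[c['cx']-c['fx']*q[:,0]/q[:,2],c['cy']+c['fy']*q[:,1]/q[:,2]]
def hsv(img): return cv2.cvtColor(img,cv2.COLOR_RGB2HSV)
def blob(m,roi):
    x0,y0,x1,y1=roi;k=np.zeros_like(m);k[y0:y1,x0:x1]=m[y0:y1,x0:x1]
    c,_=cv2.findContours(k,cv2.RETR_EXTERNAL,cv2.CHAIN_APPROX_NONE)
    return max(c,key=cv2.contourArea)[:,0,:]
def circ(P): # least squares circle of xy
    A=np.c_[2*P[:,:2],np.ones(len(P))];s=np.linalg.lstsq(A,(P[:,:2]**2).sum(1),rcond=None)[0]
    return s[:2],np.sqrt(s[2]+s[:2]@s[:2])
E
python3 - <<'E'
from h import *
t=cv2.imread('pics/top0.png');s=cv2.imread('pics/scene0.png')
a=cv2.resize(t[110:260,90:390],None,fx=2.6,fy=2.6,interpolation=cv2.INTER_CUBIC)
b=cv2.resize(s[140:280,120:400],None,fx=2.6,fy=2.6,interpolation=cv2.INTER_CUBIC)
cv2.imwrite('pics/ct.png',a);cv2.imwrite('pics/cs.png',b)
for n,im,roi in(("top",t,(300,110,400,160)),("scene",s,(110,180,200,230))):
    H=hsv(im[:,:,::-1].copy());m=cv2.inRange(H,(0,150,90),(6,255,255))|cv2.inRange(H,(174,150,90),(180,255,255))
    c=blob(m,roi);r=cv2.minAreaRect(c);print(n,"red",r,cast(n,cv2.boxPoints(r),122)[:,:2].round(),cast(n,r[0],118)[0].round(1))
E
```

```text
top red ((360.4805603027344, 133.688720703125), (8.171555519104004, 26.94742202758789), 86.42366790771484) [[ 616. -228.]
 [ 610. -296.]
 [ 588. -292.]
 [ 594. -225.]] [ 603.4 -261.9  118. ]
scene red ((140.7167510986328, 201.3410186767578), (24.177093505859375, 7.2987446784973145), 8.746162414550781) [[ 620. -290.]
 [ 596. -294.]
 [ 600. -226.]
 [ 623. -223.]] [ 607.2 -259.6  118. ]
```

View pics/ct.png

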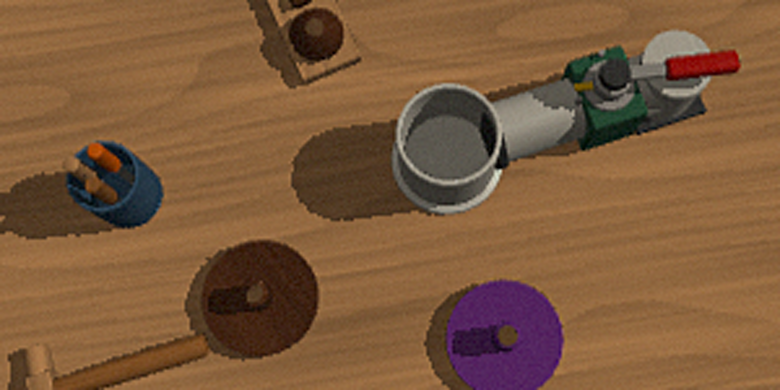

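View pics/cs.png

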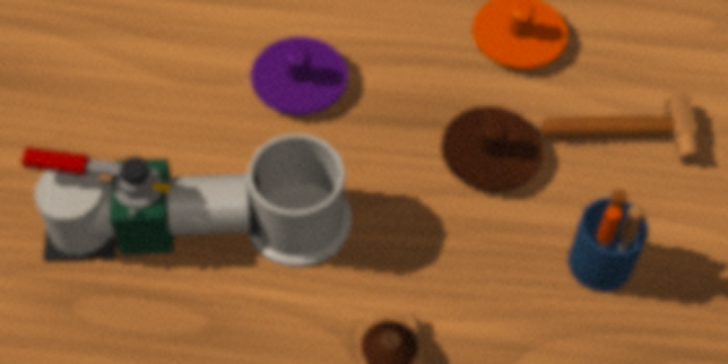

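Candidates for the cover: brown disc at top (190,225), purple at (284,240), orange at (188,297), plus the carving's dark ball at (211,123). The listed cover is dark wood, so it is the brown disc. The crop shows its knob up, with the mallet handle's end just beside its rim at about (170,243) and the jar at (134,181). The lever hub is at about (326,138), with the grip at (360,134) pointing right.

```bash
cat >> h.py <<'E'
def ring(n,img,c0,z,r,rise,w=9,rob=2.5):
    g=cv2.GaussianBlur(cv2.cvtColor(img,cv2.COLOR_RGB2GRAY),(3,3),0).astype(np.float32)
    c=np.array(c0,float)
    for it in range(5):
        rr=np.arange(r-w,r+w+.1,.5);P=[]
        for a in np.arange(0,2*np.pi,np.pi/60):
            d=np.array([np.cos(a),np.sin(a)])
            q=proj(n,np.c_[c+rr[:,None]*d,np.full(len(rr),z)]).astype(np.float32)
            v=cv2.remap(g,q[None,:,0].copy(),q[None,:,1].copy(),cv2.INTER_LINEAR)[0]
            e=np.gradient(cv2.GaussianBlur(v[None],(9,1),0)[0])*(1 if rise else -1)
            i=e.argmax()
            if e[i]>1 and 1<i<len(rr)-2:P.append(c+rr[i]*d)
        P=np.array(P);k=np.ones(len(P),bool)
        for _ in range(4):
            cc,R_=circ(P[k]);res=np.abs(np.hypot(*(P-cc).T)-R_);k=res<max(rob,np.median(res))
        c=cc
    return c,R_,k.sum(),len(P)
E
python3 - <<'E'
from h import *
I={n:cv2.imread(f'pics/{n}0.png')[:,:,::-1].copy() for n in("top","scene")}
print("hub",cast("top",(90+614/2.6,110+68/2.6),130)[0].round(1),cast("scene",(120+135/2.6,140+170/2.6),130)[0].round(1))
c0={"top":(90+449/2.6,110+133/2.6),"scene":(120+296/2.6,140+176/2.6)}
k0={"top":(90+260/2.6,110+298/2.6),"scene":(120+493/2.6,140+149/2.6)}
kn={"top":(90+258/2.6,110+292/2.6),"scene":(120+493/2.6,140+133/2.6)}
pt={"top":(90+584/2.6,110+86/2.6),"scene":(120+162/2.6,140+187/2.6)}
for n in I:
    a=cast(n,c0[n],100)[0,:2];b=cast(n,k0[n],18)[0,:2]
    print(n,"mouth guess",a.round(1),"inner",ring(n,I[n],a,100,47,True,7),"outer",ring(n,I[n],a,100,52,False,7))
    print(n,"cover guess",b.round(1),"flange",ring(n,I[n],b,18,60,True),"knobtop",cast(n,kn[n],56)[0].round(1),"pointer",cast(n,pt[n],100)[0].round(1))
E
```

```text
hub [ 606.2 -171.8  130. ] [ 617.3 -168.1  130. ]
top mouth guess [575.6  -8.1] inner (array([576.33769807,  -7.39942754]), np.float64(46.24480718890123), np.int64(115), 120) outer (array([576.44018458,  -7.58385854]), np.float64(52.11498672952973), np.int64(115), 115)
top cover guess [456.  205.5] flange (array([457.64142891, 206.56685435]), np.float64(59.96872522140117), np.int64(97), 120) knobtop [456.7 200.6  56. ] pointer [ 602.6 -147.1  100. ]Traceback (most recent call last):
  File "<stdin>", line 10, in <module>
  File "h.py", line 28, in ring
    q=proj(n,np.c_[c+rr[:,None]*d,np.full(len(rr),z)]).astype(np.float32)
      ~~~~^^^^^^^^^^^^^^^^^^^^^^^^^^^^^^^^^^^^^^^^^^^^
  File "h.py", line 10, in proj
    c=camera_model(n);M=R.from_euler('xyz',c['rotation'],degrees=True).as_matrix()
ValueError: time passes only in moves, steps and waits
```

```bash
sed -i 's/^def cast/import functools\ncamera_model=functools.cache(camera_model)\ndef cast/' h.py
python3 - <<'E'
from h import *
I={n:cv2.imread(f'pics/{n}0.png')[:,:,::-1].copy() for n in("top","scene")}
c0={"scene":(120+296/2.6,140+176/2.6)};k0={"scene":(120+493/2.6,140+149/2.6)}
for n in c0:
    a=cast(n,c0[n],100)[0,:2];b=cast(n,k0[n],18)[0,:2]
    print(n,"mouth guess",a.round(1),"inner",ring(n,I[n],a,100,47,True,7),"outer",ring(n,I[n],a,100,52,False,7))
    print(n,"cover guess",b.round(1),"flange",ring(n,I[n],b,18,60,True))
print(proj("top",[[576,-7,100]]),proj("scene",[[576,-7,100],[457.6,206.6,18]]))
E
```

```text
scene mouth guess [584.9  -4.5] inner (array([579.84119882,  -7.97448367]), np.float64(44.924405581868726), np.int64(116), 120) outer (array([579.96920702,  -7.72454955]), np.float64(53.71350209119255), np.int64(68), 71)
scene cover guess [466.5 209.9] flange (array([463.6127921 , 207.84041791]), np.float64(60.292196821098194), np.int64(97), 116)
[[262.2390477  161.07337308]] [[233.41736221 204.94685645]
 [308.67739659 194.83608771]]
```

```bash
cat >> h.py <<'E'
def row(frm,to):  # poses (x,y,z,yaw), tool straight down -> az,dx,dy,dz
    y=np.radians(frm[3]);d=np.subtract(to[:3],frm[:3])
    az=(frm[3]-to[3]+180)%360-180
    return np.round([az,d[:2]@[np.cos(y),np.sin(y)],d[:2]@[np.sin(y),-np.cos(y)],-d[2]],1)
def lev(th,off,z,H=(611,-175),r=86): # tool pose at lever angle th, off mm behind (ccw) of centre line
    t=np.radians(th);p=np.array(H)+r*np.array([np.cos(t),np.sin(t)])+off*np.array([-np.sin(t),np.cos(t)])
    return (*p,z,th+180)
E
python3 - <<'E'
from h import *
s=(260.314,512.722,175.776,153.083)
a=lev(-94.5,50,200);print(a,row(s,a))
E
```

```text
(np.float64(654.0983844540618), np.float64(-264.6578454874413), 200, 85.5) [  67.6 -703.  -514.9  -24.2]
```

Emit:
carry_out(commands=[[0,0,34,-352,-257,-24,-1],[0,0,34,-352,-257,-24,-1],[0,0,34,-352,-257,-24,-1],[0,0,34,-352,-257,-24,-1],[0,0,34,-352,-257,-24,-1],[0,0,34,-352,-257,-24,-1],[0,0,34,-352,-257,-24,-1],[0,0,34,-352,-257,-24,-1],[0,0,34,-352,-257,-24,-1],[0,0,67.6,-703,-515,-24,-1],[0,0,67.6,-703,-515,-24,-1],[0,0,67.6,-703,-515,-24,-1],[0,0,67.6,-703,-515,-24,-1],[0,0,67.6,-703,-515,-24,-1],[0,0,67.6,-703,-515,-24,-1],[0,0,67.6,-703,-515,-24,-1],[0,0,67.6,-703,-515,-24,-1],[0,0,67.6,-703,-515,-24,-1],[0,0,67.6,-703,-515,-24,-1],[0,0,67.6,-703,-515,-24,-1]])

```text
time_s: 2.1
ee_pos: [653.5, -265.0, 198.3]
ee_rot: [-179.9, -0.1, 85.4]
force: [1.2, 1.0, -0.4]
gripper_width: 0.3
gripper_force: 0.0
```

Emit:
carry_out(commands=[[0,0,0,0,0,40,-1],[0,0,0,0,0,80,-1],[0,0,0,0,0,98,-1],[0,0,0,0,0,98,-1],[0,0,0,0,0,98,-1]])

```text
time_s: 2.6
ee_pos: [654.2, -263.7, 102.8]
ee_rot: [180.0, -0.0, 85.5]
force: [0.9, 0.9, 0.7]
gripper_width: 0.1
gripper_force: 0.0
```

Run:
```python
from h import *
a=grab_frame("scene")[130:260,60:280,::-1];b=grab_frame("top")[80:210,240:460,::-1]
cv2.imwrite('pics/p1.png',cv2.resize(np.hstack([a,b]),None,fx=1.8,fy=1.8,interpolation=cv2.INTER_CUBIC))
s=state();print(s['ee_pos'],s['force'])
c=(654.1,-264.7,102,85.5)
for th in list(np.arange(-94.5,-185,-5)): print(th,row(c,lev(th,24.5,102)))
```

```text
[ 655.16119217 -264.53053757  104.18548855] [-0.58295643 -0.28322335  0.54992056]
-94.5 [  0.    0.  -25.5  -0. ]
-99.5 [  5.   -1.8 -33.1  -0. ]
-104.5 [ 10.   -2.9 -40.8  -0. ]
-109.5 [ 15.   -3.4 -48.6  -0. ]
-114.5 [ 20.   -3.2 -56.4  -0. ]
-119.5 [ 25.   -2.3 -64.1  -0. ]
-124.5 [ 30.   -0.7 -71.8  -0. ]
-129.5 [ 35.    1.5 -79.3  -0. ]
-134.5 [ 40.    4.4 -86.5  -0. ]
-139.5 [ 45.    7.9 -93.5  -0. ]
-144.5 [  50.    12.  -100.1   -0. ]
-149.5 [  55.    16.6 -106.4   -0. ]
-154.5 [  60.    21.8 -112.2   -0. ]
-159.5 [  65.    27.5 -117.6   -0. ]
-164.5 [  70.    33.6 -122.4   -0. ]
-169.5 [  75.    40.1 -126.7   -0. ]
-174.5 [  80.    47.  -130.4   -0. ]
-179.5 [  85.    54.1 -133.5   -0. ]
-184.5 [  90.    61.5 -136.    -0. ]
```

View pics/p1.png

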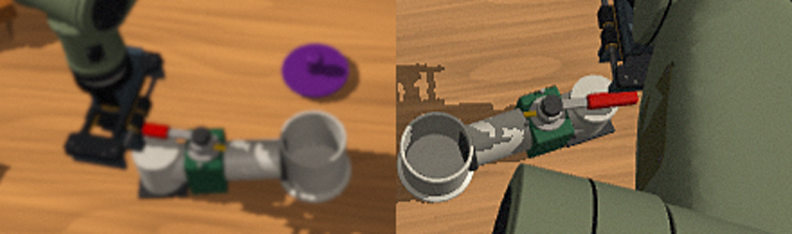

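The shut fingers stand on the far side of the red grip (grip at about (146,203) in scene), clear of the pipe. Now the sweep.

Emit:
carry_out(commands=[[0,0,0,0,-15,0,-1],[0,0,0,0,-25.5,0,-1],[0,0,5,-1.8,-33.1,0,-1],[0,0,10,-2.9,-40.8,0,-1],[0,0,15,-3.4,-48.6,0,-1],[0,0,20,-3.2,-56.4,0,-1],[0,0,25,-2.3,-64.1,0,-1],[0,0,30,-0.7,-71.8,0,-1],[0,0,35,1.5,-79.3,0,-1],[0,0,40,4.4,-86.5,0,-1],[0,0,45,7.9,-93.5,0,-1],[0,0,50,12,-100.1,0,-1],[0,0,55,16.6,-106.4,0,-1],[0,0,60,21.8,-112.2,0,-1],[0,0,65,27.5,-117.6,0,-1],[0,0,70,33.6,-122.4,0,-1],[0,0,70,33.6,-122.4,0,-1]])

```text
time_s: 4.4
ee_pos: [534.5, -221.2, 103.1]
ee_rot: [180.0, -0.1, 15.5]
force: [0.8, -0.0, -0.1]
gripper_width: 0.6
gripper_force: 0.0
```

Run:
```python
from h import *
s=state();print(s['ee_pos'],s['ee_rot'],s['force'],s['torque'])
c=lev(-164.5,24.5,102)
for th in (-167,-169.5,-172,-174.5,-177,-179.5,-182,-184.5): print(th,row(c,lev(th,24.5,102)))
```

```text
[ 534.46351679 -221.15628183  103.06161297] [ 1.79950240e+02 -8.53537171e-02  1.55148214e+01] [ 0.78119427 -0.00714016 -0.11662704] [-0.01604995  0.1630514   0.01670123]
-167 [ 2.5 -1.  -3.8 -0. ]
-169.5 [ 5.  -1.8 -7.6 -0. ]
-172 [  7.5  -2.5 -11.4  -0. ]
-174.5 [ 10.   -2.9 -15.3  -0. ]
-177 [ 12.5  -3.3 -19.2  -0. ]
-179.5 [ 15.   -3.4 -23.1  -0. ]
-182 [ 17.5  -3.4 -27.   -0. ]
-184.5 [ 20.   -3.2 -30.9  -0. ]
```

Run:
```python
from h import *
a=grab_frame("scene")[150:260,100:280,::-1];b=grab_frame("top")[80:190,250:430,::-1]
cv2.imwrite('pics/p2.png',cv2.resize(np.hstack([a,b]),None,fx=2.2,fy=2.2,interpolation=cv2.INTER_CUBIC))
```

```text
(no output)
```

View pics/p2.png

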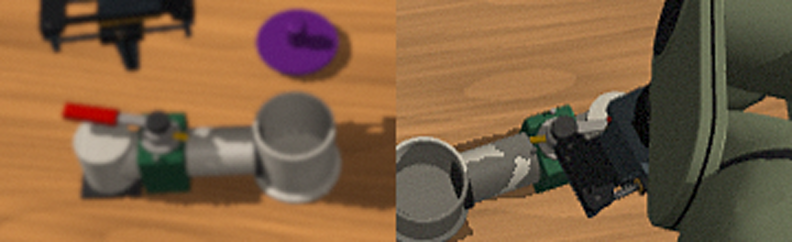

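Run:
```python
from h import *
for n in("scene","top"): print(n,proj(n,[[534.5,-221.2,103],[654.2,-264,103],[604.5,-261,118],[611,-175,130]]).round(1))
im=cv2.imread('pics/p2.png')
print(proj("scene",[lev(t,24.5,103)[:3] for t in(-94.5,-110,-130)]).round(0))
H=hsv(grab_frame("scene"));m=cv2.inRange(H,(0,150,60),(6,255,255))|cv2.inRange(H,(174,150,60),(180,255,255))
c=blob(m,(110,180,200,230));r=cv2.minAreaRect(c);print(r,cast("scene",r[0],118))
```

```text
scene [[161.5 184.7]
 [135.7 218.5]
 [140.5 200.5]
 [169.9 203.2]]
top [[348.9 163.7]
 [355.3 117.4]
 [360.  133.3]
 [327.  134.2]]
[[139. 211.]
 [140. 203.]
 [146. 195.]]
((140.8000030517578, 201.3999786376953), (24.0416316986084, 7.35391092300415), 8.13010311126709) [[ 607.37081261 -259.30487835  118.        ]]
```

Run:
```python
from h import *
f=grab_frame("scene");k=8
im=cv2.resize(f[145:220,105:200,::-1],None,fx=k,fy=k,interpolation=cv2.INTER_CUBIC)
s=state();e=s['ee_pos'];print(e)
for z,c in((0,(0,255,0)),(20,(255,255,0)),(60,(0,0,255))):
    p=proj("scene",e+[0,0,z])[0];cv2.circle(im,tuple(int(v) for v in ((p-[105,145]+.5)*k)),5,c,2)
cv2.imwrite('pics/p3.png',im)
```

```text
[ 535.11325069 -221.97518986  102.24852148]
```

View pics/p3.png

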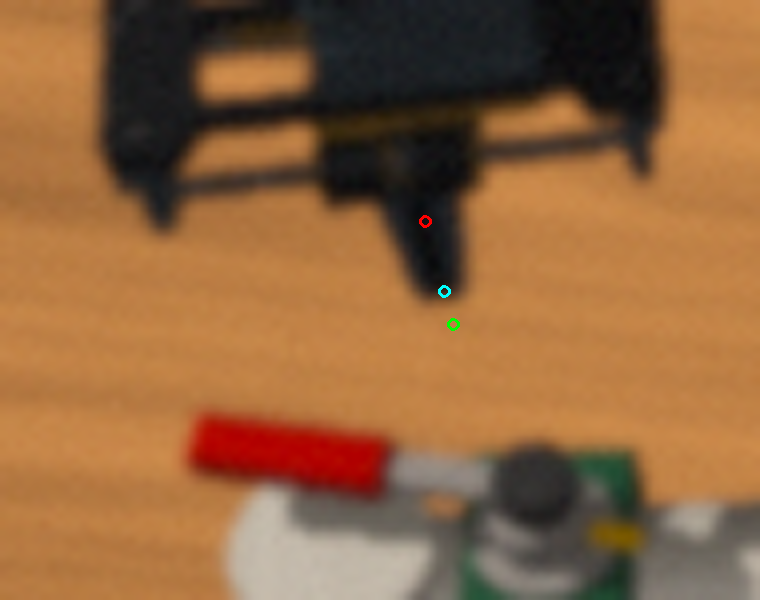

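The shut fingers' tip shows at about (159,181), some 15–18 mm higher than the reported TCP. They passed over the lever and it hasn't moved (grip still at (141,201)). I'll go back and sweep lower.

Run:
```python
from h import *
c=lev(-164.5,24.5,102);a=lev(-94.5,50,93)
print(row(c,a))
for th in np.arange(-94.5,-165,-10): print(th,row(a,lev(th,24.5,93)))
```

```text
[-70.  103.6  73.4   9. ]
-94.5 [  0.    0.  -25.5  -0. ]
-104.5 [ 10.   -2.9 -40.8  -0. ]
-114.5 [ 20.   -3.2 -56.4  -0. ]
-124.5 [ 30.   -0.7 -71.8  -0. ]
-134.5 [ 40.    4.4 -86.5  -0. ]
-144.5 [  50.    12.  -100.1   -0. ]
-154.5 [  60.    21.8 -112.2   -0. ]
-164.5 [  70.    33.6 -122.4   -0. ]
```

Emit:
carry_out(commands=[[0,0,0,0,0,-45,-1],[0,0,0,0,0,-70,-1],[0,0,-70,103.6,73.4,-70,-1],[0,0,-70,103.6,73.4,-70,-1],[0,0,-70,103.6,73.4,-70,-1],[0,0,-70,103.6,73.4,-70,-1],[0,0,-70,103.6,73.4,-70,-1],[0,0,-70,103.6,73.4,-70,-1],[0,0,-70,103.6,73.4,-70,-1],[0,0,-70,103.6,73.4,-70,-1],[0,0,-70,103.6,73.4,-70,-1],[0,0,-70,103.6,73.4,-70,-1],[0,0,-70,103.6,73.4,-35,-1],[0,0,-70,103.6,73.4,-12,-1],[0,0,-70,103.6,73.4,0,-1],[0,0,-70,103.6,73.4,9,-1],[0,0,-70,103.6,73.4,9,-1],[0,0,-70,103.6,73.4,9,-1]])

```text
time_s: 6.4
ee_pos: [654.8, -265.0, 93.8]
ee_rot: [179.9, 0.0, 85.5]
force: [-0.0, 0.4, 0.8]
gripper_width: 0.1
gripper_force: 0.0
```

Emit:
carry_out(commands=[[0,0,0,0,-10,0,-1],[0,0,0,0,-20,0,-1],[0,0,0,0,-25.5,0,-1],[0,0,5,-1.8,-33.1,0,-1],[0,0,10,-2.9,-40.8,0,-1],[0,0,10,-2.9,-40.8,0,-1]])

```text
time_s: 7.0
ee_pos: [612.0, -264.4, 93.4]
ee_rot: [-180.0, 0.0, 75.5]
force: [0.3, -0.4, 0.2]
gripper_width: 0.2
gripper_force: 0.0
```

Run:
```python
from h import *
s=state();print(s['ee_pos'],s['force'])
for n,roi in(("top",(300,110,400,180)),("scene",(110,160,200,230))):
    H=hsv(grab_frame(n));m=cv2.inRange(H,(0,150,60),(6,255,255))|cv2.inRange(H,(174,150,60),(180,255,255))
    c=blob(m,roi);r=cv2.minAreaRect(c);print(r,cast(n,r[0],118))
```

```text
[ 611.99668493 -264.43506254   93.35302627] [ 0.2722471  -0.41556658  0.17016761]
((352.10809326171875, 135.64865112304688), (8.219949722290039, 11.507928848266602), 80.53767395019531) [[ 601.52236242 -239.93854477  118.        ]]
((147.6154022216797, 202.42306518554688), (10.394155502319336, 6.864064693450928), 11.309932708740234) [[ 608.38138286 -239.87532078  118.        ]]
```

Run:
```python
from h import *
k=7;out=[]
s=state();e=s['ee_pos']
for n,(x,y) in(("scene",(110,160)),("top",(325,95))):
    im=cv2.resize(grab_frame(n)[y:y+65,x:x+55,::-1],None,fx=k,fy=k,interpolation=cv2.INTER_CUBIC)
    for z,c in((0,(0,255,0)),(20,(255,255,0)),(60,(0,0,255))):
        p=proj(n,e+[0,0,z])[0];cv2.circle(im,tuple(int(v) for v in ((p-[x,y]+.5)*k)),4,c,2)
    out.append(im)
cv2.imwrite('pics/p4.png',np.hstack(out))
```

```text
(no output)
```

View pics/p4.png

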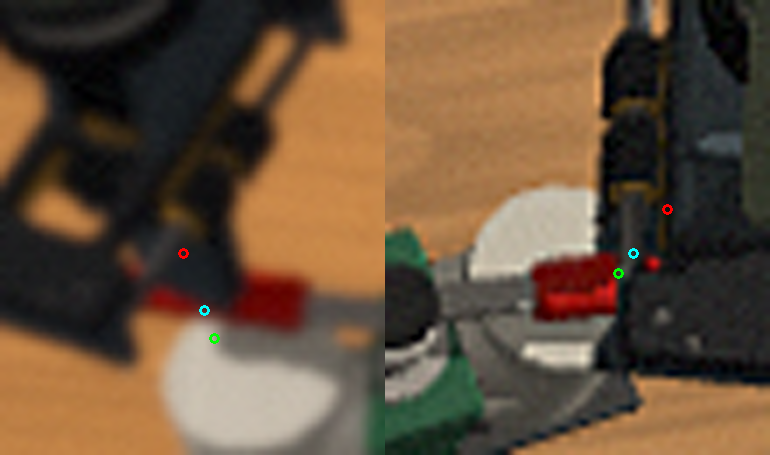

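Run:
```python
from h import *
c=lev(-104.5,24.5,93)
for th in (-107,-109.5,-112,-114.5): print(th,row(c,lev(th,24.5,93)))
```

```text
-107 [ 2.5 -1.  -3.8 -0. ]
-109.5 [ 5.  -1.8 -7.6 -0. ]
-112 [  7.5  -2.5 -11.4  -0. ]
-114.5 [ 10.   -2.9 -15.3  -0. ]
```

Emit:
carry_out(commands=[[0,0,2.5,-1,-3.8,0,-1],[0,0,5,-1.8,-7.6,0,-1],[0,0,5,-1.8,-7.6,0,-1]])

```text
time_s: 7.5
ee_pos: [605.3, -264.1, 92.7]
ee_rot: [-180.0, -0.0, 70.5]
force: [-0.2, 0.1, 0.1]
gripper_width: 0.7
gripper_force: 0.0
```

Run:
```python
from h import *
s=state();print(s['ee_pos'],s['force'])
for n,roi in(("top",(300,110,400,180)),("scene",(110,160,200,230))):
    H=hsv(grab_frame(n));m=cv2.inRange(H,(0,150,60),(6,255,255))|cv2.inRange(H,(174,150,60),(180,255,255))
    c=blob(m,roi);r=cv2.minAreaRect(c);print(r,cast(n,r[0],118))
```

```text
[ 605.32720614 -264.10054321   92.71660969] [-0.16473305  0.10032332  0.13575329]
((351.25, 135.75), (7.8446455001831055, 10.001923561096191), 78.69007110595703) [[ 601.59173744 -237.74545478  118.        ]]
((140.49998474121094, 201.5), (24.861351013183594, 6.614487648010254), 8.746162414550781) [[ 607.79508877 -260.03526931  118.        ]]
```

Run:
```python
from h import *
for z in range(90,141,10): print(z,cast("scene",(140.2,202.4),z)[0].round(1),cast("top",(359.8,132.8),z)[0].round(1))
k=7;out=[]
e=state()['ee_pos']
for n,(x,y) in(("scene",(110,160)),("top",(325,95))):
    im=cv2.resize(grab_frame(n)[y:y+65,x:x+55,::-1],None,fx=k,fy=k,interpolation=cv2.INTER_CUBIC)
    im=cv2.convertScaleAbs(im,alpha=1.8,beta=20)
    p=proj(n,e)[0];cv2.circle(im,tuple(int(v) for v in ((p-[x,y]+.5)*k)),4,(0,255,0),2)
    out.append(im)
cv2.imwrite('pics/p5.png',np.hstack(out))
```

```text
90 [ 593.2 -270.5   90. ] [ 615.4 -271.1   90. ]
100 [ 599.5 -266.8  100. ] [ 612.1 -267.4  100. ]
110 [ 605.8 -263.   110. ] [ 608.7 -263.7  110. ]
120 [ 612.1 -259.3  120. ] [ 605.3 -260.   120. ]
130 [ 618.3 -255.6  130. ] [ 601.9 -256.3  130. ]
140 [ 624.6 -251.9  140. ] [ 598.5 -252.6  140. ]
```

View pics/p5.png

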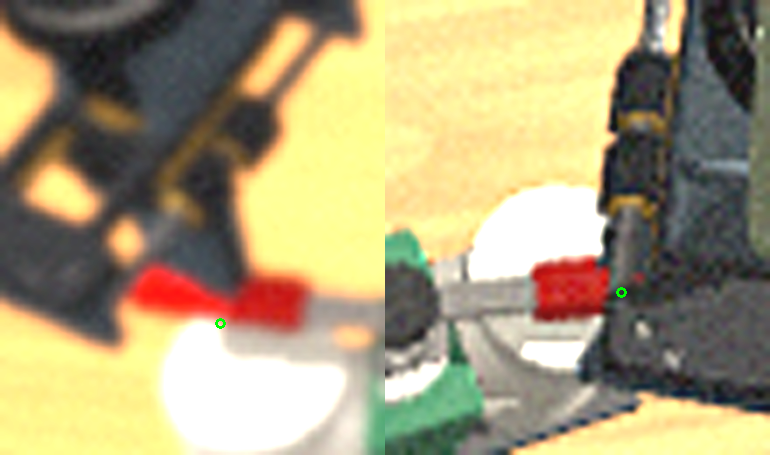

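The two views now show the shut fingers' tip just above the red grip, at about (143,200) in scene, while TCP reads 93. So the true tip is roughly 30 mm above the reported TCP. I'll back off beyond the lever and step down while watching the force.

Run:
```python
from h import *
print(row(lev(-109.5,24.5,93),lev(-94.5,50,93)))
```

```text
[-15.   15.9  46.1  -0. ]
```

Emit:
carry_out(commands=[[0,0,-7,8,23,0,-1],[0,0,-15,15.9,46.1,0,-1],[0,0,-15,15.9,46.1,0,-1],[0,0,-15,15.9,46.1,2,-1],[0,0,-15,15.9,46.1,4,-1],[0,0,-15,15.9,46.1,6,-1],[0,0,-15,15.9,46.1,8,-1],[0,0,-15,15.9,46.1,8,-1]])

```text
time_s: 8.5
ee_pos: [653.5, -264.6, 84.5]
ee_rot: [-180.0, -0.0, 85.5]
force: [-0.1, -0.1, 0.2]
gripper_width: 0.4
gripper_force: 0.0
```

Emit:
carry_out(commands=[[0,0,0,0,0,2,-1],[0,0,0,0,0,3,-1],[0,0,0,0,0,3,-1]])

```text
time_s: 8.8
ee_pos: [654.0, -264.6, 81.6]
ee_rot: [-180.0, -0.0, 85.5]
force: [-0.3, 0.6, -0.3]
gripper_width: 0.5
gripper_force: 0.0
```

Emit:
carry_out(commands=[[0,0,0,0,0,2,-1],[0,0,0,0,0,4,-1],[0,0,0,0,0,4,-1]])

```text
time_s: 9.1
ee_pos: [653.9, -264.5, 77.2]
ee_rot: [-180.0, -0.0, 85.5]
force: [0.4, 0.1, -0.0]
gripper_width: 0.3
gripper_force: 0.0
```

Emit:
carry_out(commands=[[0,0,0,0,-8,0,-1],[0,0,0,0,-16,0,-1],[0,0,0,0,-20,0,-1],[0,0,0,0,-25.5,0,-1],[0,0,2.5,-1,-29.3,0,-1],[0,0,2.5,-1,-29.3,0,-1]])

```text
time_s: 9.7
ee_pos: [624.4, -263.3, 78.0]
ee_rot: [180.0, -0.0, 83.0]
force: [0.8, 0.6, -0.9]
gripper_width: 0.4
gripper_force: 0.2
```

```bash
cat >> h.py <<'E'
def red():
    s=state();print(s['time_s'],s['ee_pos'].round(1),s['force'].round(1))
    for n,roi in(("top",(270,90,420,220)),("scene",(110,140,230,240))):
        H=hsv(grab_frame(n));m=cv2.inRange(H,(0,150,60),(6,255,255))|cv2.inRange(H,(174,150,60),(180,255,255))
        c=blob(m,roi);r=cv2.minAreaRect(c);b=cast(n,cv2.boxPoints(r),122)
        i=max(((0,1),(1,2)),key=lambda i:np.linalg.norm(b[i[0]]-b[i[1]]));d=b[i[0]]-b[i[1]]
        print(n,np.round(r[0],1),np.round(r[1],1),cast(n,r[0],118)[0].round(1),"axis",np.degrees(np.arctan2(d[1],d[0])).round(1),"len",np.linalg.norm(d).round(1))
E
python3 -c "
from h import *
red()"
```

```text
9.7 [ 624.4 -263.3   78. ] [ 0.8  0.6 -0.9]
top [351.5 136. ] [ 8. 11.] [ 600.8 -238.2  118. ] axis 81.1 len 27.6
scene [147.4 202. ] [10.4  7. ] [ 607.  -240.9  118. ] axis -99.2 len 30.1
```

Emit:
carry_out(commands=[[0,0,2.5,-1,-3.8,0,-1],[0,0,5,-1.8,-7.6,0,-1],[0,0,7.5,-2.5,-11.4,0,-1],[0,0,7.5,-2.5,-11.4,0,-1]])

```text
time_s: 10.2
ee_pos: [614.8, -264.8, 78.2]
ee_rot: [179.8, 0.0, 75.5]
force: [4.0, -0.4, -0.2]
gripper_width: -0.1
gripper_force: 2.0
```

Emit:
carry_out(commands=[[0,0,2.5,-1,-3.8,0,-1],[0,0,5,-1.8,-7.6,0,-1],[0,0,7.5,-2.5,-11.4,0,-1],[0,0,7.5,-2.5,-11.4,0,-1]])

```text
time_s: 10.6
ee_pos: [602.6, -264.8, 78.2]
ee_rot: [179.8, 0.0, 68.1]
force: [3.2, -3.2, -1.3]
gripper_width: 0.6
gripper_force: 2.0
```

```bash
python3 -c "
from h import *
red()"
```

```text
10.6 [ 602.6 -264.8   78.2] [ 3.2 -3.2 -1.3]
top [349.5 141.5] [7. 7.] [ 587.3 -230.2  118. ] axis -12.3 len 18.5
scene [148.9 197.2] [11.6  6.7] [ 591.  -240.8  118. ] axis -112.5 len 35.7
```

Run:
```python
from h import *
c=lev(-112,24.5,78)
for th in np.arange(-116,-165,-4): print(th,row(c,lev(th,24.5,78)))
```

```text
-116 [ 4.  -1.5 -6.1 -0. ]
-120 [  8.   -2.6 -12.2  -0. ]
-124 [ 12.   -3.2 -18.4  -0. ]
-128 [ 16.   -3.4 -24.7  -0. ]
-132 [ 20.   -3.2 -30.9  -0. ]
-136 [ 24.   -2.5 -37.1  -0. ]
-140 [ 28.   -1.4 -43.2  -0. ]
-144 [ 32.    0.1 -49.3  -0. ]
-148 [ 36.    2.  -55.2  -0. ]
-152 [ 40.    4.4 -61.   -0. ]
-156 [ 44.    7.1 -66.6  -0. ]
-160 [ 48.   10.2 -72.   -0. ]
-164 [ 52.   13.7 -77.2  -0. ]
```

Emit:
carry_out(commands=[[0,0,4,-1.5,-6.1,0,-1],[0,0,8,-2.6,-12.2,0,-1],[0,0,12,-3.2,-18.4,0,-1],[0,0,16,-3.4,-24.7,0,-1],[0,0,20,-3.2,-30.9,0,-1],[0,0,24,-2.5,-37.1,0,-1],[0,0,28,-1.4,-43.2,0,-1],[0,0,32,0.1,-49.3,0,-1],[0,0,36,2,-55.2,0,-1],[0,0,40,4.4,-61,0,-1],[0,0,44,7.1,-66.6,0,-1],[0,0,48,10.2,-72,0,-1],[0,0,52,13.7,-77.2,0,-1],[0,0,52,13.7,-77.2,0,-1]])

```text
time_s: 12.1
ee_pos: [532.9, -223.1, 77.8]
ee_rot: [180.0, 0.3, 16.1]
force: [-1.3, -5.0, 2.1]
gripper_width: 0.5
gripper_force: 2.2
```

Run:
```python
from h import *
red()
c=lev(-164,24.5,78)
for th in np.arange(-166,-190,-2): print(th,row(c,lev(th,24.5,78)))
```

```text
12.1 [ 532.9 -223.1   77.8] [-1.3 -5.   2.1]
top [349.3 176.8] [7.1 7.8] [ 498.1 -210.3  118. ] axis 125.4 len 19.9
scene [167.4 180.4] [20.8  7.5] [ 528.  -203.1  118. ] axis -160.8 len 74.5
-166 [ 2.  -0.8 -3.  -0. ]
-168 [ 4.  -1.5 -6.1 -0. ]
-170 [ 6.  -2.1 -9.1 -0. ]
-172 [  8.   -2.6 -12.2  -0. ]
-174 [ 10.   -2.9 -15.3  -0. ]
-176 [ 12.   -3.2 -18.4  -0. ]
-178 [ 14.   -3.4 -21.5  -0. ]
-180 [ 16.   -3.4 -24.7  -0. ]
-182 [ 18.   -3.4 -27.8  -0. ]
-184 [ 20.   -3.2 -30.9  -0. ]
-186 [ 22.   -2.9 -34.   -0. ]
-188 [ 24.   -2.5 -37.1  -0. ]
```

Emit:
carry_out(commands=[[0,0,2,-0.8,-3,0,-1],[0,0,4,-1.5,-6.1,0,-1],[0,0,6,-2.1,-9.1,0,-1],[0,0,8,-2.6,-12.2,0,-1],[0,0,10,-2.9,-15.3,0,-1],[0,0,12,-3.2,-18.4,0,-1],[0,0,12,-3.2,-18.4,0,-1]])

```text
time_s: 12.9
ee_pos: [524.9, -206.1, 77.6]
ee_rot: [179.9, 0.3, 4.1]
force: [-2.5, -4.9, 1.1]
gripper_width: 0.4
gripper_force: 2.3
```

Emit:
carry_out(commands=[[0,0,2,-0.8,-3,0,-1],[0,0,4,-1.5,-6.1,0,-1],[0,0,4,-1.5,-6.1,0,-1]])

```text
time_s: 13.2
ee_pos: [523.3, -201.2, 77.7]
ee_rot: [179.8, 0.2, 0.2]
force: [-3.0, -8.6, 1.6]
gripper_width: 0.7
gripper_force: 3.7
```

```bash
python3 -c "
from h import *
red()"
```

```text
13.2 [ 523.3 -201.2   77.7] [-3.  -8.6  1.6]
top [336.8 179.3] [10.2  8.7] [ 496.5 -178.9  118. ] axis 1.9 len 25.3
scene [176.  180.9] [ 7.2 19.2] [ 526.7 -178.5  118. ] axis 5.1 len 67.1
```

Emit:
carry_out(commands=[[0,0,2,-0.8,-3,0,-1],[0,0,4,-1.5,-6.1,0,-1],[0,0,4,-1.5,-6.1,0,-1]])

```text
time_s: 13.6
ee_pos: [521.9, -196.3, 77.8]
ee_rot: [179.7, 0.2, -3.8]
force: [-2.9, -11.0, 1.2]
gripper_width: 0.5
gripper_force: 5.4
```

Emit:
carry_out(commands=[[0,0,2,-0.8,-3,0,-1],[0,0,4,-1.5,-6.1,0,-1],[0,0,4,-1.5,-6.1,0,-1],[0,0,4,-1.5,-6.1,0,-1],[0,0,4,-1.5,-6.1,0,-1],[0,0,4,-1.5,-6.1,0,-1]])

```text
time_s: 14.2
ee_pos: [520.7, -191.6, 77.9]
ee_rot: [179.5, 0.1, -7.8]
force: [-3.7, -13.5, 0.2]
gripper_width: 0.6
gripper_force: 7.0
```

Emit:
carry_out(commands=[[0,0,0,0,8,0,-1],[0,0,0,0,16,0,-1],[0,0,0,0,30,0,-1],[0,0,0,0,60,0,-1],[0,0,0,0,60,-50,0],[0,0,0,0,60,-100,0],[0,0,0,0,60,-150,0.4],[0,0,0,0,60,-150,0.4]])

```text
time_s: 15.0
ee_pos: [516.9, -248.0, 235.1]
ee_rot: [179.8, -0.7, -8.0]
force: [0.8, -0.8, -1.4]
gripper_width: 29.3
gripper_force: 0.0
```

Run:
```python
from h import *
red()
for n,roi in(("top",(300,110,350,170)),("scene",(150,190,200,230))):
    f=grab_frame(n);H=hsv(f);m=cv2.inRange(H,(20,140,80),(32,255,255))
    try:
        c=blob(m,roi);print(n,"pointer",c.mean(0),len(c),cast(n,c.mean(0),100)[0].round(1))
    except ValueError: print(n,'none')
c=lev(-188,24.5,78);print("cmd",c)
```

```text
15.0 [ 516.9 -248.   235.1] [ 0.8 -0.8 -1.4]
top [338.4 169.8] [28.6  9.1] [ 519.5 -187.7  118. ] axis 9.5 len 71.3
scene [172.5 180.5] [19.  7.] [ 526.4 -188.7  118. ] axis -167.5 len 67.4
top pointer [320.53846154 131.76923077] 13 [ 630.4 -168.   100. ]
scene pointer [171.93333333 218.2       ] 15 [ 639.5 -167.4  100. ]
cmd (np.float64(522.4272051147034), np.float64(-187.29268100160286), 78, -8)
```

Run:
```python
from h import *
for n in("top","scene"):
    f=grab_frame(n);H=hsv(f);m=cv2.inRange(H,(100,110,30),(125,255,255))
    roi=(100,150,165,210) if n=="top" else (325,200,385,265)
    c=blob(m,roi);x,y,w,h=cv2.boundingRect(c);print(n,"jar",(x,y,w,h),cast(n,(x+w/2,y+h/2),45)[0].round(1))
c=np.array([522.4+60*np.sin(np.radians(-8)),-187.3-60*np.cos(np.radians(8)),228])
print(c)
for yaw in(0,20,45,70,90,120): print(yaw,row((*c,-8),(460.5,207,160,yaw)))
```

```text
top jar (130, 165, 22, 32) [587.6 316.1  45. ]
scene jar (340, 218, 28, 33) [597.3 337.3  45. ]
[ 514.04961394 -246.71608412  228.        ]
0 [  -8.  -116.2 -441.8   68. ]
20 [ -28.  -116.2 -441.8   68. ]
45 [ -53.  -116.2 -441.8   68. ]
70 [ -78.  -116.2 -441.8   68. ]
90 [ -98.  -116.2 -441.8   68. ]
120 [-128.  -116.2 -441.8   68. ]
```

Emit:
carry_out(commands=[[0,0,-34,-58,-221,0,0.4],[0,0,-34,-58,-221,0,0.4],[0,0,-34,-58,-221,0,0.4],[0,0,-34,-58,-221,0,0.4],[0,0,-34,-58,-221,0,0.4],[0,0,-68,-116,-442,0,0.4],[0,0,-68,-116,-442,0,0.4],[0,0,-68,-116,-442,0,0.4],[0,0,-68,-116,-442,0,0.4],[0,0,-68,-116,-442,0,0.4],[0,0,-68,-116,-442,60,0.4],[0,0,-68,-116,-442,120,0.4],[0,0,-68,-116,-442,150,0.4],[0,0,-68,-116,-442,150,0.4],[0,0,-68,-116,-442,150,0.4]])

```text
time_s: 16.8
ee_pos: [460.6, 207.1, 77.5]
ee_rot: [-179.9, 0.1, 60.0]
force: [0.0, 0.2, -0.4]
gripper_width: 64.2
gripper_force: 0.0
```

Run:
```python
from h import *
e=state();print(e['ee_pos'],e['ee_rot'],e['gripper_width'])
k=7;out=[]
for n,(x,y) in(("scene",(283,155)),("top",(160,190))):
    im=cv2.resize(grab_frame(n)[y:y+60,x:x+56,::-1],None,fx=k,fy=k,interpolation=cv2.INTER_CUBIC)
    im=cv2.convertScaleAbs(im,alpha=1.8,beta=20)
    yw=np.radians(e['ee_rot'][2]);t=np.array([np.sin(yw),-np.cos(yw),0])*e['gripper_width']/2
    for P,c in((e['ee_pos']+t,(0,255,0)),(e['ee_pos']-t,(0,255,0)),(e['ee_pos']*[1,1,0]+[0,0,56],(255,0,255)),(np.array([460.5,207,56]),(255,255,0))):
        p=proj(n,P)[0];cv2.circle(im,tuple(int(v) for v in ((p-[x,y]+.5)*k)),4,c,2)
    out.append(im)
cv2.imwrite('pics/p6.png',np.hstack(out))
```

```text
[460.5967311  207.13654506  77.54911422] [-1.79915266e+02  9.82498918e-02  5.99877704e+01] 64.15143830250169
```

View pics/p6.png

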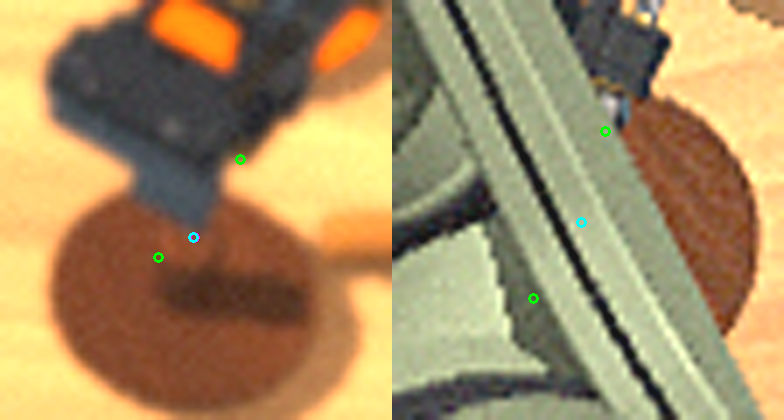

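The scene view shows a fingertip at about (308,185), roughly 30 mm above where the reported TCP would put it, over the brown cover with the knob below. I'll lower the fingers around the knob and feel for the flange.

Emit:
carry_out(commands=[[0,0,0,0,0,20,0.4],[0,0,0,0,0,40,0.4],[0,0,0,0,0,53,0.4],[0,0,0,0,0,53,0.4]])

```text
time_s: 17.3
ee_pos: [461.6, 207.4, 25.7]
ee_rot: [180.0, -0.1, 60.0]
force: [-0.0, 0.1, -0.3]
gripper_width: 63.9
gripper_force: 0.0
```

Emit:
carry_out(commands=[[0,0,0,0,0,5,0.4],[0,0,0,0,0,8,0.4],[0,0,0,0,0,8,0.4],[0,0,0,0,0,8,0.4]])

```text
time_s: 17.7
ee_pos: [461.3, 207.4, 17.3]
ee_rot: [180.0, -0.0, 60.0]
force: [-0.5, -0.3, -0.3]
gripper_width: 64.2
gripper_force: 0.0
```

Emit:
carry_out(commands=[[0,0,0,0,0,3,0.4],[0,0,0,0,0,6,0.4],[0,0,0,0,0,6,0.4],[0,0,0,0,0,6,0.4]])

```text
time_s: 18.1
ee_pos: [460.8, 207.2, 10.6]
ee_rot: [-180.0, 0.0, 60.0]
force: [-0.7, 0.1, -0.6]
gripper_width: 63.7
gripper_force: 0.0
```

Emit:
carry_out(commands=[[0,0,0,0,0,3,0.4],[0,0,0,0,0,6,0.4],[0,0,0,0,0,9,0.4],[0,0,0,0,0,9,0.4]])

```text
time_s: 18.5
ee_pos: [460.5, 207.0, 1.2]
ee_rot: [-180.0, 0.0, 60.0]
force: [-0.1, 0.6, 0.1]
gripper_width: 63.9
gripper_force: 0.0
```

Emit:
carry_out(commands=[[0,0,0,0,0,2,0.4],[0,0,0,0,0,4,0.4],[0,0,0,0,0,4,0.4]])

```text
time_s: 18.8
ee_pos: [460.7, 207.1, -2.5]
ee_rot: [-180.0, 0.0, 60.0]
force: [0.4, 0.1, -0.6]
gripper_width: 63.8
gripper_force: 0.0
```

Emit:
carry_out(commands=[[0,0,0,0,0,2,0.4],[0,0,0,0,0,4,0.4],[0,0,0,0,0,4,0.4]])

```text
time_s: 19.1
ee_pos: [460.7, 207.1, -6.5]
ee_rot: [-180.0, 0.0, 60.0]
force: [0.1, 0.8, 0.4]
gripper_width: 63.8
gripper_force: 0.0
```

Emit:
carry_out(commands=[[0,0,0,0,0,0,-1],[0,0,0,0,0,0,-1],[0,0,0,0,0,0,-1],[0,0,0,0,0,0,-1],[0,0,0,0,0,0,-1],[0,0,0,0,0,0,-1],[0,0,0,0,0,0,-1],[0,0,0,0,0,0,-1]], force=30)

```text
time_s: 19.9
ee_pos: [461.0, 207.2, -6.2]
ee_rot: [180.0, -0.0, 60.0]
force: [0.6, -0.3, -0.5]
gripper_width: 27.3
gripper_force: 30.0
```

Run:
```python
from h import *
y=np.radians(-8);c=np.array([514.05,-246.72])+(-116)*np.array([np.cos(y),np.sin(y)])-442*np.array([np.sin(y),-np.cos(y)])
print(c)
print(row((*c,-7,60),(578,125,103,60)))
```

```text
[460.69341465 207.1225661 ]
[   0.   -12.5  142.7 -110. ]
```

Emit:
carry_out(commands=[[0,0,0,0,0,-10,-1],[0,0,0,0,0,-30,-1],[0,0,0,0,0,-60,-1],[0,0,0,0,0,-90,-1],[0,0,0,0,0,-120,-1],[0,0,0,0,0,-120,-1]])

```text
time_s: 20.5
ee_pos: [463.7, 208.5, 118.0]
ee_rot: [179.7, -0.4, 60.0]
force: [0.9, -0.1, -2.1]
gripper_width: 27.3
gripper_force: 30.0
```

Emit:
carry_out(commands=[[0,0,0,-3,36,0,-1],[0,0,0,-6,72,0,-1],[0,0,0,-9,108,0,-1],[0,0,0,-12.5,142.7,10,-1],[0,0,0,-12.5,142.7,10,-1],[0,0,0,-12.5,142.7,10,-1],[0,0,0,-12.5,142.7,10,-1]])

```text
time_s: 21.2
ee_pos: [576.8, 125.3, 102.9]
ee_rot: [-179.9, 0.1, 60.0]
force: [-0.3, -0.2, -2.0]
gripper_width: 27.3
gripper_force: 30.0
```

Run:
```python
from h import *
s=state();print(s['ee_pos'],s['ee_rot'],s['force'])
z=s['ee_pos'][2]+6.4
for n in("scene","top"):
    f=grab_frame(n);H=hsv(f);m=cv2.inRange(H,(0,70,20),(14,255,110))
    p=proj(n,[578,125,z+18])[0].astype(int);x0,y0=p-40
    c=blob(m,(x0,y0,x0+80,y0+80));P=cast(n,c,z+18)
    print(n,p,cv2.boundingRect(c),cv2.contourArea(c),circ(P))
    # robust fit with known radius 60
    from scipy.optimize import least_squares
    r=least_squares(lambda q:np.hypot(*(P[:,:2]-q).T)-60,[578,125],loss='cauchy',f_scale=1.5).x
    k=np.abs(np.hypot(*(P[:,:2]-r).T)-60)<3;print(r.round(1),k.sum(),len(P))
    for rise in(True,False): print("ring",rise,ring(n,f,r,z+18,60,rise,7))
    a=np.degrees(np.arctan2(*(P[k][:,:2]-r).T[::-1]));print(np.histogram(a,8,(-180,180))[0])
    if n=="scene": print("mouth",ring(n,f,(579.9,-7.9),100,47,True,7)[:3])
```

```text
[576.81546313 125.32098791 102.88226389] [-1.79878988e+02  6.93311824e-02  6.00002178e+01] [-0.28851986 -0.1859553  -1.96234791]
scene [281 204] (241, 164, 70, 80) 1554.0 (array([579.31698189, 116.07361549]), np.float64(94.13851829359488))
[578.2 122.9] 43 368
ring True (array([580.49946667, 125.29254899]), np.float64(59.58427083421466), np.int64(84), 85)Traceback (most recent call last):
  File "<stdin>", line 13, in <module>
  File "h.py", line 37, in ring
    cc,R_=circ(P[k]);res=np.abs(np.hypot(*(P-cc).T)-R_);k=res<max(rob,np.median(res))
          ~~~~^^^^^^
  File "h.py", line 21, in circ
    A=np.c_[2*P[:,:2],np.ones(len(P))];s=np.linalg.lstsq(A,(P[:,:2]**2).sum(1),rcond=None)[0]
              ~^^^^^^
IndexError: too many indices for array: array is 1-dimensional, but 2 were indexed
```

Run:
```python
from h import *
s=state();e=s['ee_pos'];z=e[2]+6.4
for n,c0 in(("scene",(580.5,125.3)),("top",(577,125.3))):
    f=grab_frame(n)
    print(n,ring(n,f,c0,z+18,60,True,6))
    try: print("mouth",ring(n,f,(578,-7.7),100,47,True,7)[:3], ring(n,f,(578,-7.7),100,52,False,7)[:3])
    except Exception as x: print(x)
print(e)
```

```text
scene (array([580.65261817, 125.55310815]), np.float64(59.53856348267399), np.int64(83), 86)
mouth (array([579.910668 ,  -8.1269783]), np.float64(44.70812124100478), np.int64(120)) (array([579.77128709,  -8.23116582]), np.float64(54.18585140684663), np.int64(71))
top (array([599.44570801, 122.90267476]), np.float64(56.001552872564645), np.int64(18), 28)
mouth (array([576.33196206,  -7.4612668 ]), np.float64(46.151654434305556), np.int64(94)) (array([576.40718419,  -7.59937841]), np.float64(52.13841018637879), np.int64(107))
[577.0195387  125.55550756 103.32431323]
```

Emit:
carry_out(commands=[[0,0,0,-20,11.4,-10,-1],[0,0,0,-50,28.5,-10,-1],[0,0,0,-80,45.6,-10,-1],[0,0,0,-105,59.8,-10,-1],[0,0,0,-116,66.1,-10,-1],[0,0,0,-116,66.1,-4,-1],[0,0,0,-116,66.1,2,-1],[0,0,0,-116,66.1,2,-1],[0,0,0,-116,66.1,2,-1]])

```text
time_s: 22.25
ee_pos: [577.2, -7.2, 101.3]
ee_rot: [-179.9, 0.0, 60.1]
force: [0.6, -0.3, -4.4]
gripper_width: 26.8
gripper_force: 30.0
```

Run:
```python
from h import *
s=state();e=s['ee_pos'];z=e[2]+6.4;print(e,s['force'])
f=grab_frame("scene")
print(ring("scene",f,(580,-8),z+18,60,True,6),ring("scene",f,(580,-8),z+18,60,False,6))
```

```text
[577.15652051  -7.22531107 101.26861993] [ 0.60245998 -0.29416491 -4.359724  ]Traceback (most recent call last):
  File "<stdin>", line 4, in <module>
  File "h.py", line 37, in ring
    cc,R_=circ(P[k]);res=np.abs(np.hypot(*(P-cc).T)-R_);k=res<max(rob,np.median(res))
          ~~~~^^^^^^
  File "h.py", line 21, in circ
    A=np.c_[2*P[:,:2],np.ones(len(P))];s=np.linalg.lstsq(A,(P[:,:2]**2).sum(1),rcond=None)[0]
              ~^^^^^^
IndexError: too many indices for array: array is 1-dimensional, but 2 were indexed
```

Emit:
carry_out(commands=[[0,0,0,0,0,3,-1],[0,0,0,0,0,6,-1],[0,0,0,0,0,9,-1],[0,0,0,0,0,9,-1]])

```text
time_s: 22.7
ee_pos: [576.9, -8.4, 92.1]
ee_rot: [-179.9, 0.0, 60.0]
force: [-0.6, -0.0, -2.3]
gripper_width: 27.2
gripper_force: 30.0
```

Emit:
carry_out(commands=[[0,0,0,0,0,2,-1],[0,0,0,0,0,5,-1],[0,0,0,0,0,5,-1],[0,0,0,0,0,5,-1]])

```text
time_s: 23.1
ee_pos: [577.4, -8.5, 87.7]
ee_rot: [-180.0, -0.0, 60.0]
force: [0.5, -0.9, -2.9]
gripper_width: 27.2
gripper_force: 30.0
```

Emit:
carry_out(commands=[[0,0,0,0,0,2,-1],[0,0,0,0,0,4,-1],[0,0,0,0,0,5,-1],[0,0,0,0,0,5,-1]])

```text
time_s: 23.5
ee_pos: [577.3, -8.5, 82.5]
ee_rot: [-180.0, 0.0, 60.0]
force: [0.1, -0.9, -2.0]
gripper_width: 27.1
gripper_force: 30.0
```

Emit:
carry_out(commands=[[0,0,0,0,0,0.5,-1],[0,0,0,0,0,1,-1],[0,0,0,0,0,1,-1]])

```text
time_s: 23.8
ee_pos: [577.5, -8.5, 81.8]
ee_rot: [180.0, -0.0, 60.0]
force: [-0.7, 0.4, -2.2]
gripper_width: 27.1
gripper_force: 30.0
```

Not yet carried by the rim; a little further.

Emit:
carry_out(commands=[[0,0,0,0,0,0.5,-1],[0,0,0,0,0,1,-1],[0,0,0,0,0,1,-1],[0,0,0,0,0,1,-1]])

```text
time_s: 24.2
ee_pos: [577.5, -8.5, 81.8]
ee_rot: [180.0, -0.0, 60.0]
force: [-3.3, 0.3, 5.1]
gripper_width: 26.8
gripper_force: 30.0
```

Emit:
carry_out(commands=[[0,0,0,0,0,0.5,-1],[0,0,0,0,0,1,-1],[0,0,0,0,0,1,-1],[0,0,0,0,0,1,-1]])

```text
time_s: 24.6
ee_pos: [577.6, -8.5, 81.8]
ee_rot: [179.9, -0.0, 60.0]
force: [-4.4, 0.3, 10.3]
gripper_width: 26.9
gripper_force: 30.0
```

It is down on the rim at the height I predicted (81.8 mm), and the force turned upward. Releasing.

Emit:
carry_out(commands=[[0,0,0,0,0,-1,-1],[0,0,0,0,0,-1,0.4],[0,0,0,0,0,-1,0.4],[0,0,0,0,0,-1,0.4],[0,0,0,0,0,-1,0.4],[0,0,0,0,0,-1,0.4],[0,0,0,0,0,-20,0.4],[0,0,0,0,0,-60,0.4],[0,0,0,0,0,-110,0.4],[0,0,0,0,0,-150,0.4],[0,0,0,-115,66,-150,0.4],[0,0,0,-115,66,-150,0.4],[0,0,0,-173,-100,-150,0.4],[0,0,0,-173,-100,-150,0.4],[0,0,0,-173,-100,-150,0.4],[0,0,0,-173,-100,-150,0.4],[0,0,0,-173,-100,-150,0.4]])

```text
time_s: 26.3
ee_pos: [401.4, -108.1, 230.2]
ee_rot: [180.0, 0.0, 59.9]
force: [1.3, 0.0, -1.0]
gripper_width: 63.7
gripper_force: 0.0
```

Run:
```python
from h import *
s=state();print(s['ee_pos'],s['gripper_width'],s['force'])
for n,c0 in(("scene",(580,-8)),("top",(576.4,-7.5))):
    f=grab_frame(n)
    for r in(True,False):
        try: print(n,r,ring(n,f,c0,106,60,r,7))
        except Exception as x: print(n,r,'none')
red()
```

```text
[ 401.44443228 -108.10389462  230.19137608] 63.69844385375711 [ 1.30609286  0.0148515  -0.96287849]
scene True (array([580.24679989,  -8.01575381]), np.float64(59.809029546480105), np.int64(113), 119)
scene False (array([677.29129193, -63.5303584 ]), np.float64(55.46465317822309), np.int64(25), 38)
top True (array([573.28252862,  -8.43631264]), np.float64(60.19145784938069), np.int64(105), 120)
top False (array([575.01733633,  -8.40297717]), np.float64(65.3057760087585), np.int64(26), 28)
26.4 [ 404.9 -108.5  230.2] [1.  0.3 0.9]
top [270. 181.] [0. 0.] [517.6 -16.4 118. ] axis 0.0 len 0.0
scene [172.9 180.3] [ 7.  18.9] [ 525.7 -187.8  118. ] axis 9.1 len 66.8
```

```bash
python3 -c "
from workcell import workorder
print(workorder.job_done())"
```

```text
the job is handed in; nothing more can be done
None
```

The job is handed in at about 26 s: I swung the damper lever to its closed stop and leaned on it with about 14 N. I then seated the cover on the mouth, measured 1–3 mm off its centre, and I touched nothing else; no verdict was shown.

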